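# Heft the bushing cartons

### The arm

A 6-joint arm with a two-finger parallel gripper is mounted at the origin on the work surface. World frame = base frame: x ahead of the robot, y to its left, z up, the work surface at z = 0. Lengths are in mm, angles in rad, forces in N, time in s.
With the tool pointing down it reaches from about 400 to 925 mm from the base axis. Payload 12.5 kg.
Tool frame: the origin (TCP) lies on the mounting face of the last link; the fingertips stand 190 mm ahead of it and the grasp point (between the pads) lies 171 mm ahead of it; z points along the fingers, y is the line along which they close (so a half turn about z gives the same grasp; the last joint's range is limited). The gripper opens to 95 mm and grips with 3 to 60 N. Pads are 20 mm wide; open, the fingers measure 119 mm over their backs; the gripper's body (75 mm by 180 mm) begins 59 mm behind the grasp point.
Start: joints at [-1.27, 0.491, 1.559, -0, 1.092, -0.106], TCP at [247.314, -573.987, 404.761] pointing down, gripper open.
Joint ranges: [-3.1, 3.1], [-0.84, 2.19], [0.05, 2.79], [-1.13, 4.28], [0.06, 2.93], [-2.69, 2.69]. Speed limits (rad/s): [2.22, 2.22, 2.79, 3.14, 3.14, 3.14].

### API

Orientations are given as [roll, pitch, yaw] about the fixed x, y, z axes, in that order (R = Rz(yaw) Ry(pitch) Rx(roll)).
In Python, from cell import env gives the robot as it stands.
- The arm moves only by the tool carry_out, never from a script. Its argument "series" is a list of rows, each a list of 5 numbers: the shift along the tool's x, y, z in m, then the turn about the tool's z in degrees, then the opening, from 0 (shut) to 1 (fully open). A call has 1 to 20 rows; each row is the pose to reach, as a shift and turn from the pose commanded when the call began, along the tool's axes at that moment; what a row does not reach only later rows make up. A row lasts 1/8 s, in which the tool goes at most 62.5 mm and 10.7 degrees, less where a joint would pass 70% of its speed; a pose out of reach is approached as far as the arm can. A call with a gripper value outside its range is refused whole. The fingers move at their own pace and stop on an object; the grip force is fixed at half the most. Time passes only in rows, so rows that repeat a pose let the fingers close. It gives the time, the measured TCP pose, the force, the opening and the grip force at its end, in the units of the state.
- env.state(): the state, without advancing time (a new reading comes with each control period).
- env.read_camera(name): name is "scene" or "top" or "wrist"; returns (picture, depth): 400x640x3 uint8, red, green, blue; 400x640 float32, mm along the optical axis (not along the pixel's ray), 0 where there is no reading.
- env.get_calibration(name): a dict with "intrinsics" (3x3 intrinsics, pixels), "cam_to_world" (4x4, takes a point from camera to world coordinates); the wrist camera has in their place "T_tool_cam" (4x4, takes a point from camera to tool coordinates, whose origin is the TCP and whose axes are the flange's). Camera axes: x right, y up, looking along -z (the intrinsics and any distortion apply to the point x, -y, -z); pixel columns grow to the right and rows downward; lengths in mm; the calibration is good to about 2 mm. The wrist camera is an equidistant fisheye: a pixel r from the principal point sees the ray r / f radians off the axis. A picture is of the moment at which its call begins: read the wrist's pose just before it. get_calibration takes no time and is no camera call.
- env.job_done(): hands the job in; it is judged then, once.
The state is a dict: "t": time; "joints": joint angles; "qvel": joint speeds; "tau": joint torques, N m; "eef_pos": TCP position; "tcp_rot": TCP orientation; "ft_force": force on the tool from outside, world axes, zero at the start; "moment": the same for the moment, N m; "opening": opening from 0.0 (shut) to 1.0 (fully open); "grip_force": force on a finger pad.
Only numpy, scipy, OpenCV 4.12 (cv2) and the standard library are available. Lean on these libraries where they do the work, as an engineer would, in place of code of your own. Each camera call takes 0.05 s, during which the arm holds its last target. There are 200 camera calls.

### The job

The three closed cartons standing on the bench look alike, but only one or two of them still hold a steel bushing; the others are empties somebody put back. Feel by the weight which is which: stand each carton that holds a bushing upright on the floor of the large empty front bay of the red tray, and put each empty into the grey crate. Leave everything else on the bench where it is.

Things in the scene. Friction and masses are not known exactly. Their poses are not given: they have to be found in the camera images.
- carton_a: closed cardboard carton for a pin bushing, 56 x 56 mm, 66 mm tall, stiff enough to grip firmly; origin: centre of its underside, z up, x and y square to its sides. Either empty (about 60 g with packing) or holding a steel bushing (300 to 410 g in all); the three look the same, only lifting tells, names and places tell nothing
- carton_b: another carton, like carton_a in every way (full or empty is drawn afresh)
- carton_c: another carton, like carton_a in every way (full or empty is drawn afresh)
- mid_a (a point): the middle of carton_a, 33 mm above its underside
- mid_b (a point): the middle of carton_b, 33 mm above its underside
- mid_c (a point): the middle of carton_c, 33 mm above its underside
- tray: fixed red fastener tray left or right of the cartons, 340 (its x, away from the robot) x 250 mm (its y); walls, dividers 40 mm high, 5 mm thick; floor 5 mm above the bench; origin: centre of its underside. Front half (its x -165 to +2 mm, y -120 to +120 mm): one large empty bay, the target. Rear half: three small bays with bolts up to 30 mm high
- bay (a point): centre of the floor of the tray's front bay (167 x 240 mm inside), 5 mm above the bench
- crate: fixed open grey plastic crate for empty cartons, 280 mm (its x) x 220 mm (its y) x 120 mm high, walls and floor 5 mm; origin at the centre of its underside. It stands on the side where the tray does not, turned up to 0.12 rad
- spray_can: bystander: upright spray can, 53 mm across, 170 mm tall, origin at the centre of its underside
- glue_bottle: bystander: upright small white bottle, 32 mm across, 85 mm tall, origin at the centre of its underside
- wrench: bystander: steel wrench lying flat beyond the cartons, 200 mm long along its x
- bare_bushing: bystander: bare steel bushing standing on end, 43 mm across, 52 mm tall, origin at the centre of its underside
- bolt: bystander: large hex bolt standing on its head, 39 mm across the head, 75 mm tall, origin at the centre of its underside
- nut: bystander: large hex nut lying flat between the cartons, 35 mm across, 18 mm high, origin at the centre of its underside
Mind the look-alikes: they are no part of the job. What is shaped like the carton_b but orange or turquoise is not meant.

How it is judged:
By the outcome, as a careful person would: the job done as asked, in the order asked, and still so for the second after the job is handed in, with the robot touching nothing.
It also fails if it takes over 72 s, if anything falls off the work surface, if the arm or the gripper's body presses on something with over 40 N, if the wrist force passes 120 N, or if a joint passes its speed limit or range.

## Working session

There is one attempt and no reset: what is moved stays moved. The work goes in short steps, Python scripts to look and compute and a tool call to move; the robot and the scene stay as the last step left them, time stands still between calls to the robot, and variables do not carry over. Pictures are saved under pics/ and viewed, at most 10 in all, crops included, and the job is handed in when it is done.

Besides the shell and the picture viewer there is one more tool, called after "Emit:" as name(argument=value, ...), one argument or row to a line, values as JSON. carry_out: Moves the arm, as the interface text tells. Its arguments: {"type":"object","properties":{"series":{"type":"array","items":{"type":"array","items":{"type":"number"}}}},"required":["series"]}

```bash
mkdir -p pics; ls; python3 - <<'E'
from cell import env
import cv2,numpy as np
print(env.state())
for n in("top","scene"):
    p,d=env.read_camera(n); cv2.imwrite(f"pics/{n}0.png",p[:,:,::-1]); np.savez(f"{n}0.npz",p=p,d=d)
    print(env.get_calibration(n))
print(env.get_calibration("wrist"))
E
```

```text
pics
{'t': 0.0, 'joints': array([-1.26957373e+00,  4.91590979e-01,  1.55946512e+00,  1.49261218e-05,
        1.09167471e+00, -1.05569244e-01]), 'qvel': array([ 0.00085492, -0.00087127, -0.00103226,  0.00047415, -0.00179402,
       -0.00150351]), 'tau': array([ 1.45125647e-03, -6.12651014e+01, -2.58175439e+01,  6.92980131e-02,
        4.83199744e-02, -9.55431301e-05]), 'eef_pos': array([ 247.32144724, -573.95175896,  404.13670324]), 'tcp_rot': array([-3.14046223e+00, -1.33095250e-04,  4.06784876e-01]), 'ft_force': array([0.7075807, 0.196446 , 0.5136541]), 'moment': array([-0.0245705 ,  0.04025376, -0.02747036]), 'grip_force': 0.0, 'opening': 1.002859522760313}
{'intrinsics': array([[383.71137216,   0.        , 313.05520064],
       [  0.        , 383.71137216, 195.00937366],
       [  0.        ,   0.        ,   1.        ]]), 'cam_to_world': array([[-1.80828304e-02,  9.96338210e-01, -8.35654442e-02,
         4.76474398e+02],
       [-9.99765202e-01, -1.70202163e-02,  1.34109591e-02,
         2.00151062e+00],
       [ 1.19395490e-02,  8.37883313e-02,  9.96412045e-01,
         9.614839
[... 449 characters left out ...]
],
       [-1.17617072e-02,  6.17645553e-01,  7.86368637e-01,
         9.89708838e+02],
       [ 0.00000000e+00,  0.00000000e+00,  0.00000000e+00,
         1.00000000e+00]])}
{'intrinsics': array([[309.70691629,   0.        , 322.37192351],
       [  0.        , 309.70691629, 203.51221556],
       [  0.        ,   0.        ,   1.        ]]), 'T_tool_cam': array([[ 8.47565337e-04,  9.71990154e-01,  2.35020046e-01,
         6.58385926e+01],
       [ 9.99999568e-01, -9.13541447e-04,  1.71850536e-04,
         2.91159525e-01],
       [ 3.81737582e-04,  2.35019798e-01, -9.71990509e-01,
         2.01272978e+01],
       [ 0.00000000e+00,  0.00000000e+00,  0.00000000e+00,
         1.00000000e+00]])}
```

View pics/top0.png

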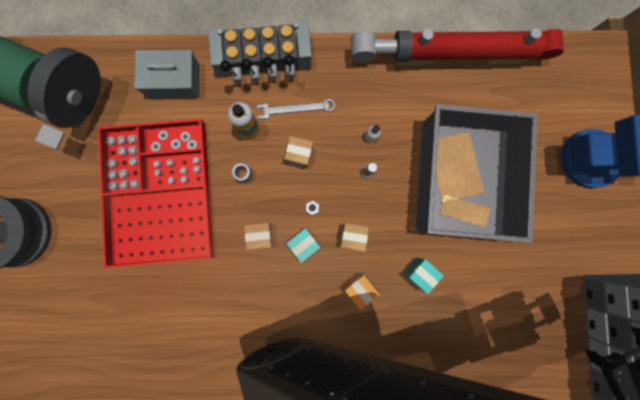

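View pics/scene0.png

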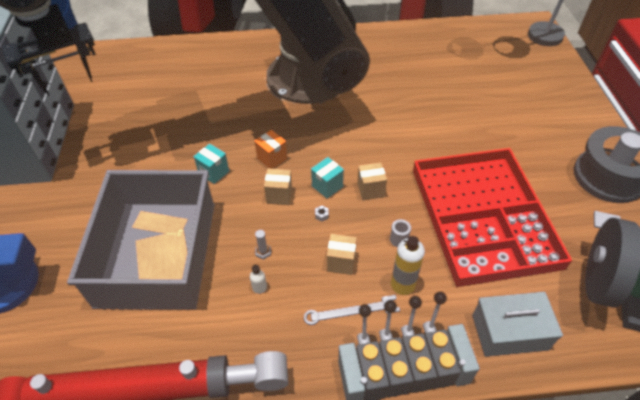

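The top view shows plain tan cartons at about (298,152), (258,236) and (355,237), and turquoise and orange look-alikes at (303,245), (426,276) and (361,291). The tray's front bay is at about (157,228) and the crate at about (478,175). The scene view agrees. Next I'll measure the poses from depth.

```bash
cat >h.py <<'E'
import numpy as np,cv2
from cell import env
def cloud(n,d):
    c=env.get_calibration(n);K=c["intrinsics"];T=c["cam_to_world"]
    v,u=np.mgrid[:400,:640]
    P=np.stack([(u-K[0,2])/K[0,0]*d,-(v-K[1,2])/K[1,1]*d,-d],-1)
    return P@T[:3,:3].T+T[:3,3]
def rect(Q):
    (c,s,a)=cv2.minAreaRect(np.float32(Q)); return np.round(c,1),np.round(s,1),round(np.radians(a),3)
def comps(mask,W,mn=30):
    n,l,st,ce=cv2.connectedComponentsWithStats(mask.astype(np.uint8))
    for i in range(1,n):
        if st[i,4]>=mn:
            m=l==i; yield ce[i].round(),st[i,4],rect(W[m][:,:2]),np.median(W[m][:,2]).round(1)
E
python3 - <<'E'
from h import *
for n in("top","scene"):
    z=np.load(n+"0.npz");p,d=z["p"],z["d"];W=cloud(n,d);Z=W[...,2]
    roi=(W[...,0]>330)&(W[...,0]<800)&(abs(W[...,1])<520)
    print(n,"bench z",np.median(Z[roi]))
    for lo,hi in((59,74),(12,25),(40,58),(75,110),(112,128),(140,180)):
        print(lo,hi)
        for c in comps(roi&(Z>lo)&(Z<hi)&(d>0),W,40 if lo==59 else 25): print(*c)
    h=cv2.cvtColor(p,cv2.COLOR_RGB2HSV)
    red=((h[...,0]<6)|(h[...,0]>174))&(h[...,1]>180)&roi&(Z<60)
    for c in comps(red&(Z>30),W,100): print("red",*c)
E
```

```text
top bench z 2.9821487729641376
59 74
[ 91. 102.] 66 (array([780.3, 512.1]), array([ 5.8, 40.2]), np.float64(1.193)) 67.4
[427. 172.] 217 (array([ 600.3, -279.7]), array([  3., 276.]), np.float64(1.466)) 66.1
[506. 163.] 539 (array([ 629.7, -465.8]), array([331.1, 158.8]), np.float64(0.519)) 66.6
[373. 133.] 40 (array([ 699.6, -157.3]), array([23.8, 17. ]), np.float64(0.785)) 62.3
[299. 151.] 568 (array([657.9,  21.8]), array([56.2, 56.8]), np.float64(1.316)) 66.8
[258. 236.] 597 (array([457.6, 120.4]), array([56. , 56.6]), np.float64(0.089)) 66.8
[355. 237.] 592 (array([ 450.9, -105.8]), array([56.6, 56. ]), np.float64(1.371)) 66.7
[303. 246.] 589 (array([434.3,  14.5]), array([56. , 56.1]), np.float64(0.655)) 67.0
[426. 276.] 593 (array([ 357.7, -268.4]), array([58. , 56.2]), np.float64(0.819)) 66.3
[361. 285.] 250 (array([ 331.5, -115.5]), array([42.1, 53.2]), np.float64(0.663)) 66.5
12 25
[205. 146.] 68 (array([684.7, 255.7]), array([122.4,   2.2]), np.float64(0.08)) 18.5
[421. 176.] 167 (array([ 602.1, -279.9]), array([  2.4, 276. ]), np.float64(1.466)) 18.6
[171. 126.] 92 (array
[... 10833 characters left out ...]
109 (array([780.2, 511.6]), array([ 2.7, 42. ]), np.float64(1.159)) 90.4
[255. 268.] 63 (array([ 705.8, -162.9]), array([16.1, 16.2]), np.float64(1.165)) 84.2
112 128
[139. 230.] 2612 (array([ 591.9, -391.5]), array([232.8, 296.7]), np.float64(1.467)) 119.3
[597. 260.] 64 (array([778.6, 506.9]), array([10.9, 43. ]), np.float64(1.228)) 122.4
[407. 262.] 117 (array([742.1, 141.5]), array([52.5, 28.9]), np.float64(1.255)) 120.6
140 180
[411. 248.] 419 (array([731.3, 144. ]), array([49.3, 46.6]), np.float64(1.155)) 148.5
[606. 249.] 224 (array([777. , 508.2]), array([12.2, 46.1]), np.float64(1.194)) 153.5
red [489. 213.] 2241 (array([569.7, 370. ]), array([342. , 254.6]), np.float64(0.073)) 38.3
```

```bash
cat >go.py <<'E'
import sys,numpy as np
from cell import env
# prints the shift (m) and turn (deg) from the present pose to each x,y,z,yaw
s=env.state();p=s["eef_pos"];y=s["tcp_rot"][2]
print("t",round(s["t"],2),p.round(1),s["tcp_rot"].round(3),"F",s["ft_force"].round(2))
for a in sys.argv[1:]:
    X,Y,Z,W=map(float,a.split(","))
    dx,dy,dz=(X-p[0])/1e3,(Y-p[1])/1e3,(Z-p[2])/1e3
    t=(W-y+np.pi)%(2*np.pi)-np.pi
    print(a,np.round([dx*np.cos(y)+dy*np.sin(y),dx*np.sin(y)-dy*np.cos(y),-dz,-np.degrees(t)],4))
E
python3 go.py 452,-107,320,-.19
```

```text
t 0.1 [ 247.3 -574.   404.2] [-3.141 -0.     0.407] F [-0.4   0.74 -1.18]
452,-107,320,-.19 [ 0.3728 -0.3479  0.0842 34.1941]
```

Emit:
carry_out(
  series=[
    [0.373,-0.348,0.084,34.2,0.85],
    [0.373,-0.348,0.084,34.2,0.85],
    [0.373,-0.348,0.084,34.2,0.85],
    [0.373,-0.348,0.084,34.2,0.85],
    [0.373,-0.348,0.084,34.2,0.85],
    [0.373,-0.348,0.084,34.2,0.85],
    [0.373,-0.348,0.084,34.2,0.85],
    [0.373,-0.348,0.084,34.2,0.85],
    [0.373,-0.348,0.084,34.2,0.85],
    [0.373,-0.348,0.084,34.2,0.85],
    [0.373,-0.348,0.084,34.2,0.85],
    [0.373,-0.348,0.084,34.2,0.85],
    [0.373,-0.348,0.084,34.2,0.85],
  ],
)

```text
t: 1.72
eef_pos: [452.0, -107.5, 320.8]
tcp_rot: [3.141, -0.0, -0.191]
ft_force: [0.4, -0.2, 0.3]
opening: 0.849
grip_force: 0.0
```

```bash
python3 go.py 452,-107,216,-.19; python3 - <<'E'
from h import *
p,d=env.read_camera("wrist"); cv2.imwrite("pics/w1.png",p[:,:,::-1])
E
```

```text
t 1.73 [ 452.  -107.5  320.8] [ 3.141 -0.    -0.191] F [ 0.41 -0.2   0.25]
452,-107,216,-.19 [-1.000e-04 -5.000e-04  1.048e-01 -8.200e-02]
```

View pics/w1.png

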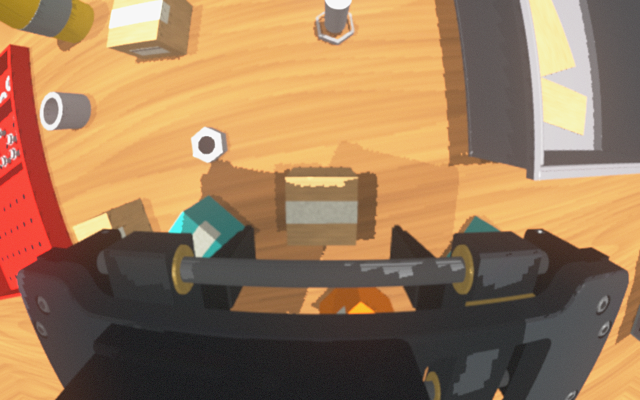

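The wrist view shows the carton at about (321,210), square and centred between the fingers at columns 238 and 405. I'll go down, close and lift.

Emit:
carry_out(
  series=[
    [0,0,0.05,0,0.85],
    [0,0,0.09,0,0.85],
    [0,0,0.105,0,0.85],
    [0,0,0.105,0,0.85],
    [0,0,0.105,0,0.85],
    [0,0,0.105,0,0.4],
    [0,0,0.105,0,0.4],
    [0,0,0.105,0,0.4],
    [0,0,0.105,0,0.4],
    [0,0,0.105,0,0.4],
    [0,0,0.08,0,0.4],
    [0,0,0.03,0,0.4],
    [0,0,-0.02,0,0.4],
    [0,0,-0.06,0,0.4],
    [0,0,-0.06,0,0.4],
    [0,0,-0.06,0,0.4],
    [0,0,-0.06,0,0.4],
    [0,0,-0.06,0,0.4],
  ],
)

```text
t: 4.03
eef_pos: [452.2, -106.8, 379.8]
tcp_rot: [-3.141, 0.002, -0.19]
ft_force: [-0.4, 0.5, -1.0]
opening: 0.587
grip_force: 30.0
```

```bash
python3 - <<'E'
from h import *
F=[]
for i in range(6):
    env.read_camera("wrist"); F.append(env.state()["ft_force"])
print(np.mean(F,0),np.std(F,0),env.state()["opening"],env.state()["grip_force"])
E
python3 go.py 590,-390,380,-.19 650,-395,380,-.19 485,315,380,0.07 490,415,380,.07
```

```text
[-0.25782007  0.03398832 -0.08239578] [0.40154157 0.34516202 0.55501035] 0.5878903858669355 29.999949485063553
t 4.33 [ 452.2 -106.8  380.6] [ 3.142  0.    -0.19 ] F [0.02 0.04 0.23]
590,-390,380,-.19 [ 0.1888  0.2521  0.0006 -0.0057]
650,-395,380,-.19 [ 0.2487  0.2456  0.0006 -0.0057]
485,315,380,0.07 [-4.75000e-02 -4.20400e-01  6.00000e-04 -1.49026e+01]
490,415,380,.07 [-6.15000e-02 -5.19500e-01  6.00000e-04 -1.49026e+01]
```

It reads about 0 N net, so it is empty and goes to the crate.

Emit:
carry_out(
  series=[
    [0.249,0.246,0,0,0.4],
    [0.249,0.246,0,0,0.4],
    [0.249,0.246,0,0,0.4],
    [0.249,0.246,0,0,0.4],
    [0.249,0.246,0,0,0.4],
    [0.249,0.246,0,0,0.4],
    [0.249,0.246,0,0,0.4],
    [0.249,0.246,0,0,0.4],
    [0.249,0.246,0.05,0,0.4],
    [0.249,0.246,0.1,0,0.4],
    [0.249,0.246,0.14,0,0.4],
    [0.249,0.246,0.14,0,0.4],
    [0.249,0.246,0.14,0,0.4],
    [0.249,0.246,0.14,0,0.75],
    [0.249,0.246,0.14,0,0.75],
    [0.249,0.246,0.14,0,0.75],
    [0.249,0.246,0.1,0,0.75],
    [0.249,0.246,0.05,0,0.75],
    [0.249,0.246,0,0,0.85],
    [0.249,0.246,0,0,0.85],
  ],
)

```text
t: 6.82
eef_pos: [650.2, -395.4, 386.0]
tcp_rot: [3.138, -0.007, -0.19]
ft_force: [0.3, 0.0, -0.2]
opening: 0.844
grip_force: 0.0
```

```bash
python3 go.py 658.6,20.7,380,-.255; python3 - <<'E'
from h import *
p,d=env.read_camera("top");W=cloud("top",d);Z=W[...,2]
for c in comps((W[...,0]>330)&(W[...,0]<800)&(abs(W[...,1])<300)&(Z>59)&(Z<74),W,200):print(*c)
E
```

```text
t 6.83 [ 650.2 -395.4  386. ] [ 3.138 -0.007 -0.19 ] F [ 0.32  0.   -0.24]
658.6,20.7,380,-.255 [-0.0704 -0.4102  0.006   3.7192]
[299. 151.] 570 (array([657.8,  21.6]), array([56.3, 56.7]), np.float64(1.314)) 66.6
[258. 236.] 598 (array([457.6, 120.1]), array([55.8, 56.5]), np.float64(0.081)) 67.0
[303. 246.] 584 (array([434.4,  14.6]), array([55.9, 56.2]), np.float64(0.655)) 66.8
```

Emit:
carry_out(
  series=[
    [-0.0704,-0.41,0,3.7,0.85],
    [-0.0704,-0.41,0,3.7,0.85],
    [-0.0704,-0.41,0,3.7,0.85],
    [-0.0704,-0.41,0,3.7,0.85],
    [-0.0704,-0.41,0,3.7,0.85],
    [-0.0704,-0.41,0,3.7,0.85],
    [-0.0704,-0.41,0,3.7,0.85],
    [-0.0704,-0.41,0.03,3.7,0.85],
    [-0.0704,-0.41,0.06,3.7,0.85],
    [-0.0704,-0.41,0.06,3.7,0.85],
  ],
)

```text
t: 8.12
eef_pos: [658.1, 20.6, 317.6]
tcp_rot: [3.14, 0.006, -0.255]
ft_force: [0.3, 0.2, 0.3]
opening: 0.851
grip_force: 0.0
```

```bash
python3 go.py 658.6,20.7,216,-.255
```

```text
t 8.12 [658.1  20.6 317.6] [ 3.14   0.006 -0.255] F [0.26 0.19 0.34]
658.6,20.7,216,-.255 [ 0.0005 -0.0002  0.1016  0.0253]
```

Emit:
carry_out(
  series=[
    [0,0,0.05,0,0.85],
    [0,0,0.09,0,0.85],
    [0,0,0.104,0,0.85],
    [0,0,0.104,0,0.85],
    [0,0,0.104,0,0.85],
    [0,0,0.104,0,0.4],
    [0,0,0.104,0,0.4],
    [0,0,0.104,0,0.4],
    [0,0,0.104,0,0.4],
    [0,0,0.104,0,0.4],
    [0,0,0.08,0,0.4],
    [0,0,0.03,0,0.4],
    [0,0,-0.02,0,0.4],
    [0,0,-0.06,0,0.4],
    [0,0,-0.06,0,0.4],
    [0,0,-0.06,0,0.4],
    [0,0,-0.06,0,0.4],
    [0,0,-0.06,0,0.4],
  ],
)

```text
t: 10.38
eef_pos: [658.6, 20.5, 379.3]
tcp_rot: [3.141, 0.002, -0.255]
ft_force: [0.3, 0.9, -3.1]
opening: 0.589
grip_force: 30.0
```

```bash
cat >weigh.py <<'E'
from h import *
F=[]
for i in range(6):
    env.read_camera("wrist"); F.append(env.state()["ft_force"])
print(np.mean(F,0),np.std(F,0),env.state()["opening"],env.state()["grip_force"])
E
python3 weigh.py
python3 go.py 530,-384,380,-.19 485,315,380,0.07 490,415,380,.07
```

```text
[ 0.07358802  0.11480712 -3.56350089] [0.47518433 0.27148605 0.45461797] 0.5865855095683222 29.999398961663246
t 10.68 [658.6  20.5 380.6] [ 3.141  0.    -0.255] F [ 0.9   0.48 -3.98]
530,-384,380,-.19 [-2.250e-02  4.238e-01  6.000e-04 -3.707e+00]
485,315,380,0.07 [-2.42200e-01 -2.41300e-01  6.00000e-04 -1.86039e+01]
490,415,380,.07 [-2.62500e-01 -3.39300e-01  6.00000e-04 -1.86039e+01]
```

It weighs 3.6 N, so it is full and goes to the bay.

Emit:
carry_out(
  series=[
    [-0.268,-0.338,0,-18.6,0.4],
    [-0.268,-0.338,0,-18.6,0.4],
    [-0.268,-0.338,0,-18.6,0.4],
    [-0.268,-0.338,0,-18.6,0.4],
    [-0.268,-0.338,0,-18.6,0.4],
    [-0.268,-0.338,0,-18.6,0.4],
    [-0.268,-0.338,0,-18.6,0.4],
    [-0.268,-0.338,0,-18.6,0.4],
    [-0.268,-0.338,0,-18.6,0.4],
    [-0.268,-0.338,0.04,-18.6,0.4],
    [-0.268,-0.338,0.08,-18.6,0.4],
    [-0.268,-0.338,0.12,-18.6,0.4],
    [-0.268,-0.338,0.12,-18.6,0.4],
    [-0.268,-0.338,0.12,-18.6,0.4],
  ],
)

```text
t: 12.42
eef_pos: [485.2, 414.7, 262.2]
tcp_rot: [-3.141, -0.002, 0.069]
ft_force: [0.0, 1.0, -2.7]
opening: 0.588
grip_force: 30.0
```

```bash
python3 go.py 484,415,222,.071
```

```text
t 12.43 [485.2 414.7 262.2] [-3.141e+00 -2.000e-03  6.900e-02] F [ 0.04  1.01 -2.73]
484,415,222,.071 [-0.0012 -0.0004  0.0402 -0.1248]
```

Emit:
carry_out(
  series=[
    [0,0,0.02,0,0.4],
    [0,0,0.034,0,0.4],
    [0,0,0.039,0,0.4],
    [0,0,0.039,0,0.4],
    [0,0,0.039,0,0.4],
    [0,0,0.039,0,0.4],
    [0,0,0.039,0,0.75],
    [0,0,0.039,0,0.75],
    [0,0,0.039,0,0.75],
    [0,0,0.039,0,0.75],
    [0,0,0.0,0,0.75],
    [0,0,-0.05,0,0.75],
    [0,0,-0.1,0,0.75],
    [0,0,-0.12,0,0.85],
    [0,0,-0.12,0,0.85],
  ],
)

```text
t: 14.3
eef_pos: [484.3, 415.1, 382.1]
tcp_rot: [-3.14, -0.003, 0.07]
ft_force: [1.0, -0.6, -0.3]
opening: 0.842
grip_force: 0.0
```

```bash
python3 go.py 458.6,119.1,380,.087
```

```text
t 14.3 [484.3 415.1 382.1] [-3.14e+00 -3.00e-03  7.00e-02] F [ 0.96 -0.64 -0.32]
458.6,119.1,380,.087 [-0.0463  0.2935  0.0021 -0.9767]
```

Emit:
carry_out(
  series=[
    [-0.0463,0.2935,0,-1,0.85],
    [-0.0463,0.2935,0,-1,0.85],
    [-0.0463,0.2935,0,-1,0.85],
    [-0.0463,0.2935,0,-1,0.85],
    [-0.0463,0.2935,0,-1,0.85],
    [-0.0463,0.2935,0,-1,0.85],
    [-0.0463,0.2935,0.03,-1,0.85],
    [-0.0463,0.2935,0.06,-1,0.85],
    [-0.0463,0.2935,0.06,-1,0.85],
  ],
)

```text
t: 15.42
eef_pos: [458.4, 119.7, 318.6]
tcp_rot: [3.141, 0.005, 0.088]
ft_force: [0.1, 0.2, 0.5]
opening: 0.848
grip_force: 0.0
```

```bash
python3 go.py 458.6,119.1,216,.087; python3 - <<'E'
from h import *
p,d=env.read_camera("scene"); cv2.imwrite("pics/s1.png",p[:,:,::-1]);W=cloud("scene",d);Z=W[...,2]
for c in comps((W[...,0]>400)&(W[...,0]<560)&(W[...,1]>250)&(Z>63)&(Z<80),W,100):print(*c)
E
```

```text
t 15.43 [458.4 119.7 318.6] [3.141 0.005 0.088] F [0.1  0.22 0.52]
458.6,119.1,216,.087 [1.000e-04 6.000e-04 1.026e-01 5.650e-02]
[497. 170.] 502 (array([484.2, 413.8]), array([63. , 58.9]), np.float64(0.05)) 70.6
```

View pics/s1.png

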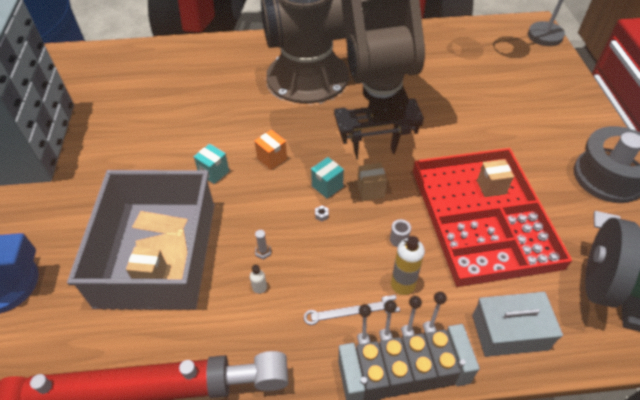

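The first carton is in the crate at (145,263). The full one stands upright in the bay at (496,177), and nothing else has moved. Last carton next.

Emit:
carry_out(
  series=[
    [0,0,0.05,0,0.85],
    [0,0,0.09,0,0.85],
    [0,0,0.104,0,0.85],
    [0,0,0.104,0,0.85],
    [0,0,0.104,0,0.85],
    [0,0,0.104,0,0.4],
    [0,0,0.104,0,0.4],
    [0,0,0.104,0,0.4],
    [0,0,0.104,0,0.4],
    [0,0,0.104,0,0.4],
    [0,0,0.08,0,0.4],
    [0,0,0.03,0,0.4],
    [0,0,-0.02,0,0.4],
    [0,0,-0.06,0,0.4],
    [0,0,-0.06,0,0.4],
    [0,0,-0.06,0,0.4],
    [0,0,-0.06,0,0.4],
    [0,0,-0.06,0,0.4],
  ],
)

```text
t: 17.73
eef_pos: [458.8, 119.1, 379.7]
tcp_rot: [3.141, 0.002, 0.087]
ft_force: [-0.3, -0.0, -3.1]
opening: 0.586
grip_force: 30.0
```

```bash
python3 weigh.py
python3 go.py 530,-384,380,-.107 490,315,380,0.07
```

```text
[ 0.11568607 -0.35506554 -3.20711591] [0.57657374 0.34271031 0.64812602] 0.5855648152208521 29.999583810567856
t 18.02 [458.7 119.1 380.6] [3.141 0.    0.087] F [-0.61 -0.33 -3.76]
530,-384,380,-.107 [2.71000e-02 5.07400e-01 6.00000e-04 1.11398e+01]
490,315,380,0.07 [ 4.830e-02 -1.924e-01  6.000e-04  9.985e-01]
```

This one is full too, at 3.2 N, so it goes into the bay on its other side.

Emit:
carry_out(
  series=[
    [0.048,-0.192,0,1,0.4],
    [0.048,-0.192,0,1,0.4],
    [0.048,-0.192,0,1,0.4],
    [0.048,-0.192,0,1,0.4],
    [0.048,-0.192,0,1,0.4],
    [0.048,-0.192,0.04,1,0.4],
    [0.048,-0.192,0.08,1,0.4],
    [0.048,-0.192,0.12,1,0.4],
    [0.048,-0.192,0.145,1,0.4],
    [0.048,-0.192,0.158,1,0.4],
    [0.048,-0.192,0.158,1,0.4],
    [0.048,-0.192,0.158,1,0.4],
    [0.048,-0.192,0.158,1,0.75],
    [0.048,-0.192,0.158,1,0.75],
    [0.048,-0.192,0.158,1,0.75],
    [0.048,-0.192,0.158,1,0.75],
    [0.048,-0.192,0.12,1,0.75],
    [0.048,-0.192,0.06,1,0.75],
    [0.048,-0.192,0,1,0.75],
    [0.048,-0.192,0,1,0.75],
  ],
)

```text
t: 20.52
eef_pos: [489.8, 314.7, 385.1]
tcp_rot: [-3.139, -0.008, 0.07]
ft_force: [1.1, 0.1, -0.2]
opening: 0.751
grip_force: 0.0
```

Emit:
carry_out(
  series=[
    [-0.04,0.25,0,0,0.75],
    [-0.04,0.25,0,0,0.75],
    [-0.04,0.25,0,0,0.75],
    [-0.04,0.25,0,0,0.75],
    [-0.04,0.25,0,0,0.75],
    [-0.04,0.25,0,0,0.75],
    [-0.04,0.25,0,0,0.75],
    [-0.04,0.25,0,0,0.75],
  ],
)

```text
t: 21.52
eef_pos: [467.3, 63.4, 380.5]
tcp_rot: [-3.142, 0.0, 0.072]
ft_force: [0.8, -0.1, -0.7]
opening: 0.752
grip_force: 0.0
```

```bash
python3 - <<'E'
from h import *
p,d=env.read_camera("scene"); cv2.imwrite("pics/s2.png",p[:,:,::-1]);W=cloud("scene",d);Z=W[...,2]
for c in comps((W[...,0]>400)&(W[...,0]<560)&(W[...,1]>250)&(Z>63)&(Z<80),W,100):print(*c)
E
```

```text
[497. 170.] 500 (array([486.3, 413.5]), array([60.5, 59. ]), np.float64(0.063)) 70.7
[456. 175.] 514 (array([490.6, 312.5]), array([61.1, 58.9]), np.float64(0.113)) 70.7
```

View pics/s2.png

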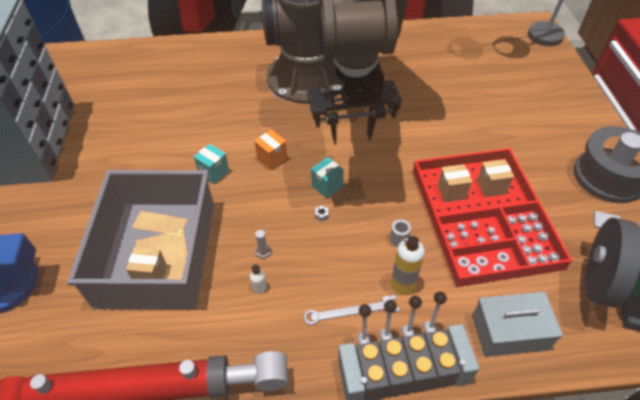

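Both full cartons stand upright in the bay at (456,180) and (496,177). The empty is in the crate at (145,263), and nothing else has moved.

```bash
python3 -c "
from cell import env
print(env.job_done())"
```

```text
the job is handed in; nothing more can be done
None
```

The job is handed in at about 22 s: the two cartons that weighed full (about 3.6 N and 3.2 N) stand upright in the tray's front bay, and the empty one (about 0 N) is in the grey crate.

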